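# Rack the cleaned microscope objectives in order of power

## Task

Put the four cleaned microscope objectives back into the four empty pockets of the wooden rack, standing upright on their threads, one fully down in each pocket, in order of length: the shortest (lowest power) next to the eyepiece, then longer and longer, so that the longest, the oil immersion lens, stands next to the oil bottle. Tip none of them over, and leave the eyepiece and the oil bottle standing in their wells.

Things in the scene. Friction and masses are not known exactly. Their poses are not given: they have to be found in the camera images.
- objective_1_mid (a point): The shortest (lowest power) of four plain metal microscope objectives: 36 mm tall, lens up, a wide flat front lens, 25 mm across. Round: thread 25 mm in diameter in the lowest 5 mm, straight body of 31 mm up to 31 mm, then a taper. Point: on its axis, half-way up (18 mm above its underside); z up the axis. Loose, about 60 g; starts on the bench (z = 0) on the robot's side of the rack.
- objective_2_mid (a point): The second shortest of four plain metal microscope objectives: 45 mm tall, lens up, a front 19 mm across. Round: thread 25 mm in diameter in the lowest 5 mm, straight body of 31 mm up to 35 mm, then a taper. Point: on its axis, half-way up (22.5 mm above its underside); z up the axis. Loose, about 80 g; starts on the bench (z = 0) on the robot's side of the rack.
- objective_3_mid (a point): The second longest of four plain metal microscope objectives: 54 mm tall, lens up, a narrow front, 13 mm across. Round: thread 25 mm in diameter in the lowest 5 mm, straight body of 31 mm up to 40 mm, then a taper. Point: on its axis, half-way up (27 mm above its underside); z up the axis. Loose, about 100 g; starts on the bench (z = 0) on the robot's side of the rack.
- objective_4_mid (a point): The longest (highest power) of four plain metal microscope objectives: 63 mm tall, lens up, a pointed nose, only 8 mm across at the tip. Round: thread 25 mm in diameter in the lowest 5 mm, straight body of 31 mm up to 45 mm, then a taper. Point: on its axis, half-way up (31.5 mm above its underside); z up the axis. Loose, about 120 g; starts on the bench (z = 0) on the robot's side of the rack.
- pocket_1: The first from the rack's left end (seen from the robot) of four like empty felt-lined round pockets, 45 mm in diameter, in a row 52 mm apart in the wooden rack (306 x 66 x 20 mm, fixed). Origin: centre of the felt floor, 12 mm above the bench; the rack's top is 8 mm higher. x across the rack, away from the robot; y along the row, to the left; z up.
- pocket_2: The second from the left of four like empty felt-lined round pockets, 45 mm in diameter, in a row 52 mm apart in the wooden rack (306 x 66 x 20 mm, fixed). Origin: centre of the felt floor, 12 mm above the bench; the rack's top is 8 mm higher. x across the rack, away from the robot; y along the row, to the left; z up.
- pocket_3: The third from the left of four like empty felt-lined round pockets, 45 mm in diameter, in a row 52 mm apart in the wooden rack (306 x 66 x 20 mm, fixed). Origin: centre of the felt floor, 12 mm above the bench; the rack's top is 8 mm higher. x across the rack, away from the robot; y along the row, to the left; z up.
- pocket_4: The rightmost of four like empty felt-lined round pockets, 45 mm in diameter, in a row 52 mm apart in the wooden rack (306 x 66 x 20 mm, fixed). Origin: centre of the felt floor, 12 mm above the bench; the rack's top is 8 mm higher. x across the rack, away from the robot; y along the row, to the left; z up.
- eyepiece_mid (a point): Black eyepiece, 36 mm across and 57 mm tall, standing loose in the small well (41 mm, same floor height) at one end of the rack, 48 mm beyond the last pocket: at the left end or at the right. It stays there. Point: on its axis, half-way up; z up.
- oil_bottle_mid (a point): Small dark bottle of immersion oil with a white cap, 28 mm across and 68 mm tall, standing loose in the like well at the other end of the rack, 48 mm beyond the last pocket. It stays there. Point: on its axis, half-way up; z up.
Mind the look-alikes: they are no part of the job. Leave any red look-alike of the part that bears objective_4_mid alone. Leave any pink look-alike of the part that bears objective_1_mid alone.

How it is judged:
By the outcome, as a careful person would: the job done as asked, in the order asked, and still so for the second after the job is handed in, with the robot touching nothing.
It also fails if it takes over 106 s, if anything falls off the work surface, if the arm or the gripper's body presses on something with over 40 N, if the wrist force passes 120 N, or if a joint passes its speed limit or range.

## Robot

A 6-joint arm with a two-finger parallel gripper is mounted at the origin on a cart in front of the work surface, level with it; the furniture and walls round the work are solid. World frame = base frame: x ahead of the robot, y to its left, z up, the work surface at z = 0. Lengths are in mm, angles in rad, forces in N, time in s.
With the tool pointing down it reaches from about 375 to 975 mm from the base axis. Payload 3.8 kg.
Tool frame: the origin (TCP) lies midway between the tips of the shut fingers; the grasp point (between the pads) lies 19 mm behind it; z points along the fingers, y is the line along which they close (so a half turn about z gives the same grasp; the last joint's range is limited). The gripper opens to 88 mm and grips with 3 to 60 N. Pads are 18 mm wide; open, the fingers measure 123 mm over their backs; the gripper's body (75 mm by 187 mm) begins 45 mm behind the grasp point.
Start: joints at [-1.275, 0.264, 1.604, -0, 1.274, -0.037], TCP at [220.511, -637.96, 238.706] pointing down, gripper open.
Joint ranges: [-2.63, 2.63], [-0.94, 2.18], [0.31, 2.57], [-1.31, 4.45], [0, 2.66], [-2.55, 2.55]. Speed limits (rad/s): [2.57, 2.57, 3.14, 3.14, 3.14, 3.14].

## Interface

Orientations are given as a 3x3 rotation matrix whose columns are the frame's x, y, z axes.
In Python, from bench import env gives the robot as it stands. The module is installed in compiled form; this text tells all that it offers.
- The arm moves only by the tool carry_out, never from a script. Its argument "motion" is a list that holds one entry, the list of rows, each a list of 4 numbers: the shift along the world's x, y, z in m, then the turn about the world's z in rad. In form: [[[x, y, z, twist], ...]]. A call has 1 to 20 rows; each row shifts and turns the commanded pose from where the row before left it; what a row does not reach is not made up. A row lasts 1/10 s, in which the tool goes at most 50 mm and 8.59 degrees, less where a joint would pass 70% of its speed; a pose out of reach is approached as far as the arm can. A call with a gripper value outside its range is refused whole. "grip" is the closure, from 0 (fully open) to 1 (shut), set as the call begins (left out, the last holds). The fingers move at their own pace and stop on an object; the grip force is fixed at half the most. Time passes only in rows, so rows that do not move let the fingers close. It gives the time, the measured TCP pose, the force, the opening and the grip force at its end, in the units of the state.
- env.sense(): the state, without advancing time (a new reading comes with each control period).
- env.read_camera(name): name is "side" or "top"; returns the picture (384x512x3 uint8, blue, green, red); there is no depth.
- env.calibration(name): a dict with "camera_matrix" (3x3 intrinsics, pixels), "R" (3x3) and "t" (3): a world point X has camera coordinates R X + t. Camera axes: x right, y down, z forward; pixel columns grow to the right and rows downward; lengths in mm; the calibration is good to about 2 mm. A picture is of the moment at which its call begins. calibration takes no time and is no camera call.
- env.finish_job(): hands the job in; it is judged then, once.
The state is a dict: "time_s": time; "joint_positions": joint angles; "qvel": joint speeds; "joint_efforts": joint torques, N m; "tool_pos": TCP position; "tool_rot": TCP orientation; "force": force on the tool from outside, world axes, zero at the start; "moment": the same for the moment, N m; "width": opening from 0.0 (shut) to 1.0 (fully open); "grip_force": force on a finger pad.
Only numpy, scipy, OpenCV 4.12 (cv2) and the standard library are available. Lean on these libraries where they do the work, as an engineer would, in place of code of your own. Each camera call takes 0.05 s, during which the arm holds its last target. There are 200 camera calls.

## Working session

There is one attempt and no reset: what is moved stays moved. The work goes in short steps, Python scripts to look and compute and a tool call to move; the robot and the scene stay as the last step left them, time stands still between calls to the robot, and variables do not carry over. Pictures are saved under pics/ and viewed, at most 14 in all, crops included, and the job is handed in when it is done.

Besides the shell and the picture viewer there is one more tool, called after ">>>" by a JSON object that holds its "api" and its "payload". carry_out: Moves the arm, as the interface text tells. Its arguments: {"type":"object","properties":{"motion":{"type":"array","items":{"type":"array","items":{"type":"array","items":{"type":"number"}}}},"grip":{"type":"number"}},"required":["motion"]}

```bash
mkdir -p pics; python3 - <<'E'
from bench import env
import cv2
for n in("top","side"):
    im=env.read_camera(n); cv2.imwrite(f"pics/{n}0.png",im)
    c=env.calibration(n); print(n,c)
s=env.sense();print(s)
E
```

```text
top {'camera_matrix': array([[469.81190273,   0.        , 249.30473655],
       [  0.        , 469.81190273, 187.20044423],
       [  0.        ,   0.        ,   1.        ]]), 'R': array([[ 0.02586101, -0.9996501 , -0.00555713],
       [-0.99788543, -0.02548296, -0.05979363],
       [ 0.0596311 ,  0.0070917 , -0.99819529]]), 't': array([-213.44517063,  545.24104575, 1054.92111725])}
side {'camera_matrix': array([[453.83958726,   0.        , 253.76647328],
       [  0.        , 453.83958726, 192.7995945 ],
       [  0.        ,   0.        ,   1.        ]]), 'R': array([[-0.97283504, -0.23147763, -0.00317791],
       [-0.08864081,  0.38514337, -0.91858989],
       [ 0.21385696, -0.89335474, -0.39519933]]), 't': array([486.70797669, 169.40302883, 584.48939391])}
{'time_s': 0.1, 'joint_positions': array([-1.27487186e+00,  2.64683477e-01,  1.60521169e+00, -4.97867010e-07,
        1.27368719e+00, -3.69248013e-02]), 'qvel': array([-4.75285208e-04, -8.70860725e-04, -2.53403513e-03, -1.81877065e-03,
       -7.87623405e-05,  3.38160384e-04]), 'joint_efforts': array([-3.50330047e-04, -5.03618574e+01, -3.58071363e+01,  7.30660418e-02,
        2.33809993e-02, -5.85024100e-05]), 'tool_pos': array([ 220.34708544, -637.35922007,  237.52258359]), 'tool_rot': array([[ 9.45115192e-01,  3.26736800e-01, -5.80702180e-04],
       [ 3.26737308e-01, -9.45113279e-01,  1.90308145e-03],
       [ 7.29774016e-05, -1.98836826e-03, -9.99998021e-01]]), 'force': array([-0.01340857, -0.07214034, -0.56622487]), 'moment': array([-0.02387253,  0.00072513, -0.00637617]), 'grip_force': 0.0, 'width': 1.0040418967623852}
```

View pics/top0.png

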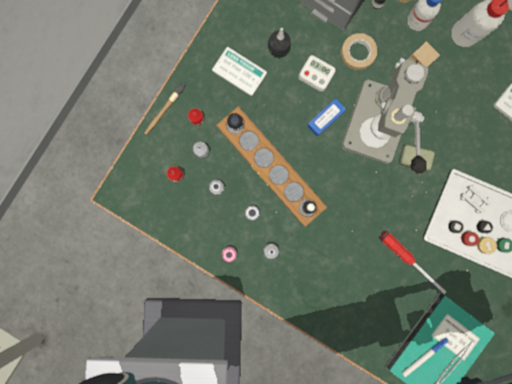

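View pics/side0.png

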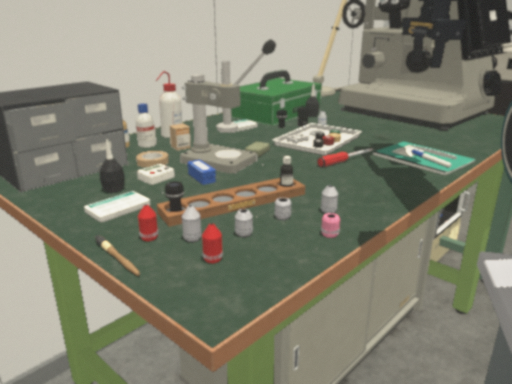

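The top view shows the rack running from the eyepiece (235,121) to the white-capped bottle (309,208). The grey objectives are at (201,149), (217,187), (252,213) and (271,251). The look-alikes are two red at (196,116) and (175,173) and one pink at (230,254). I'll enlarge both views.

```bash
python3 - <<'E'
import cv2
a=cv2.imread("pics/top0.png")[100:270,160:340]; cv2.imwrite("pics/top0c.png",cv2.resize(a,None,fx=3.5,fy=3.5,interpolation=cv2.INTER_CUBIC))
a=cv2.imread("pics/side0.png")[140:270,130:350]; cv2.imwrite("pics/side0c.png",cv2.resize(a,None,fx=3.6,fy=3.6,interpolation=cv2.INTER_CUBIC))
E
```

```text
(no output)
```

View pics/top0c.png

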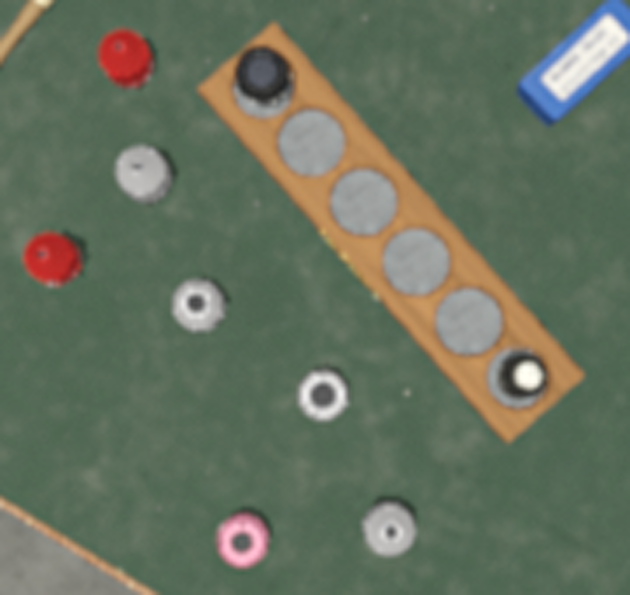

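View pics/side0c.png

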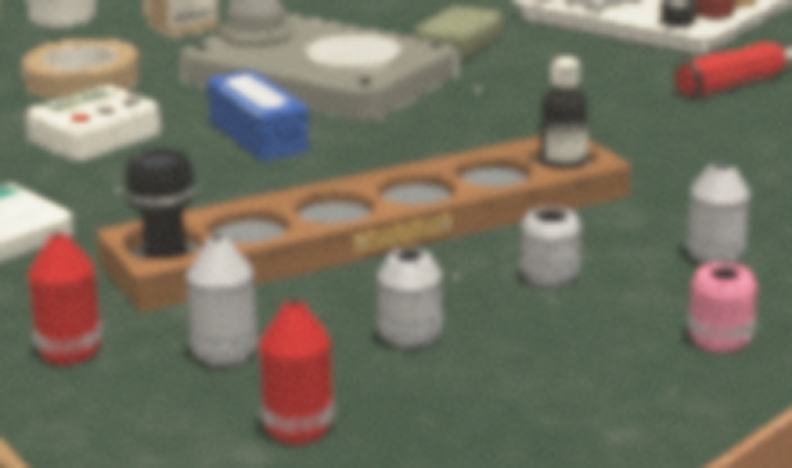

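Top crop: the nose widths identify the objectives. No. 4 (pointed) is at (143,172), no. 2 at (196,303), no. 1 (wide front) at (323,396) and no. 3 (narrow) at (391,530). The pockets are at (312,143), (364,201), (416,261) and (469,321). The side crop agrees: noses at (221,240), (411,255), (551,214) and (721,170), with the eyepiece at the left end. Next I'll triangulate.

```bash
cat > h.py <<'E'
import numpy as np
from bench import env
C={n:env.calibration(n) for n in("top","side")}
def ray(n,u,v):
    c=C[n];R=np.array(c["R"]);d=R.T@np.linalg.inv(c["camera_matrix"])@[u,v,1];o=-R.T@c["t"];return o,d/np.linalg.norm(d)
def atz(n,u,v,z):
    o,d=ray(n,u,v);return o+d*(z-o[2])/d[2]
def tri(a,b):
    A=np.zeros((3,3));y=np.zeros(3);L=[ray("top",*a),ray("side",*b)]
    for o,d in L:
        P=np.eye(3)-np.outer(d,d);A+=P;y+=P@o
    X=np.linalg.solve(A,y);return X,[np.linalg.norm((np.eye(3)-np.outer(d,d))@(X-o)) for o,d in L]
def proj(n,X):
    c=C[n];p=c["camera_matrix"]@(c["R"]@np.array(X)+c["t"]);return p[:2]/p[2]
def tc(u,v,s=3.5,o=(160,100)):return (u+.5)/s-.5+o[0],(v+.5)/s-.5+o[1]
def sc(u,v,s=3.6,o=(130,140)):return (u+.5)/s-.5+o[0],(v+.5)/s-.5+o[1]
E
python3 - <<'E'
from h import *
np.set_printoptions(precision=1,suppress=True)
P={'o4':((137,164),(221,240),63),'o2':((196,303),(411,255),45),'o1':((323,396),(551,214),36),'o3':((391,531),(721,170),54),
'eye':((264,74),(162,157),69),'oil':((528,376),(566,64),80),
'p1':((312,143),(249,230),12),'p2':((364,201),(334,211),12),'p3':((416,261),(416,193),12),'p4':((469,321),(493,176),12)}
for k,(a,b,z) in P.items():
    X,e=tri(tc(*a),sc(*b)); print(k,X,np.array(e),'top@z',atz('top',*tc(*a),z),'side@z',atz('side',*sc(*b),z), X[:2]@X[:2]>0 and np.hypot(*X[:2]))
# body rim outline centres from top view (body circle at shoulder height)
for k,a,z in(('o4',(143,172),40),('o2',(198,305),33),('o1',(323,395),30),('o3',(390,528),38)):print(k,'body',atz('top',*tc(*a),z))
E
```

```text
o4 [632.6 -87.2  62. ] [1.8 1.8] top@z [634.2 -86.8  63. ] side@z [629.8 -85.1  63. ] 638.5672899552288
o2 [ 548.5 -125.1   45.4] [0.6 0.6] top@z [ 549.1 -124.9   45. ] side@z [ 548.1 -125.9   45. ] 562.547652790552
o1 [ 492.7 -206.8   37.2] [0.3 0.3] top@z [ 492.4 -206.8   36. ] side@z [ 493.5 -209.4   36. ] 534.3347965590507
o3 [ 409.1 -251.4   52. ] [0.2 0.2] top@z [ 409.5 -251.3   54. ] side@z [ 408.6 -246.6   54. ] 480.1754657804803
eye [ 692.1 -164.8   68. ] [0.1 0.1] top@z [ 691.8 -164.9   69. ] side@z [ 691.2 -162.7   69. ] 711.451960264596
oil [ 507.4 -331.8   77.7] [0.2 0.2] top@z [ 507.6 -331.5   80. ] side@z [ 506.1 -325.2   80. ] 606.260820228238
p1 [ 657.8 -195.4   16. ] [0.1 0.1] top@z [ 658.3 -195.4   12. ] side@z [ 661.1 -203.6   12. ] 686.208839224848
p2 [ 620.3 -230.4   16. ] [0.1 0.1] top@z [ 620.9 -230.4   12. ] side@z [ 622.9 -239.    12. ] 661.6635426113215
p3 [ 581.7 -265.2   16.1] [0.1 0.1] top@z [ 582.3 -265.4   12. ] side@z [ 584.  -274.4   12. ] 639.3444859698722
p4 [ 543.7 -300.5   15.8] [0.1 0.1] top@z [ 543.8 -300.8   12. ] side@z [ 545.6 -309.4   12. ] 621.224342424928
o4 body [632.5 -88.1  40. ]
o2 body [ 548.6 -125.3   33. ]
o1 body [ 493.1 -206.8   30. ]
o3 body [ 410.2 -251.3   38. ]
```

Heights come out within 2 mm of the nominal 36, 45, 54 and 63, so the identities hold. Pocket spacing is 52 mm and the row direction is (0.736, 0.677). I'll close the fingers across the rack (twist +0.41) with a 60 mm opening, and start with objective 3 for pocket 3.

>>> {"api": "carry_out", "payload": {"motion": [[[0.0158, 0.0322, -0.008, 0.0342], [0.0158, 0.0322, -0.008, 0.0342], [0.0158, 0.0322, -0.008, 0.0342], [0.0158, 0.0322, -0.008, 0.0342], [0.0158, 0.0322, -0.008, 0.0342], [0.0158, 0.0322, -0.008, 0.0342], [0.0158, 0.0322, -0.008, 0.0342], [0.0158, 0.0322, -0.008, 0.0342], [0.0158, 0.0322, -0.008, 0.0342], [0.0158, 0.0322, -0.008, 0.0342], [0.0158, 0.0322, -0.008, 0.0342], [0.0158, 0.0322, -0.008, 0.0342], [0, 0, 0, 0], [0, 0, 0, 0], [0, 0, 0, 0]]], "grip": 0.32}}

```text
time_s: 1.6
tool_pos: [410.0, -252.3, 142.9]
tool_rot: [[0.737, 0.676, 0.0], [0.676, -0.737, -0.001], [-0.0, 0.001, -1.0]]
force: [-0.4, -1.0, 1.1]
width: 0.678
grip_force: 0.0
```

>>> {"api": "carry_out", "payload": {"motion": [[[0, 0.001, -0.02, 0], [0, 0, -0.02, 0], [0, 0, -0.02, 0], [0, 0, -0.02, 0], [0, 0, -0.015, 0], [0, 0, -0.012, 0], [0, 0, -0.01, 0], [0, 0, -0.007, 0], [0, 0, -0.005, 0], [0, 0, 0, 0], [0, 0, 0, 0]]]}}

```text
time_s: 2.7
tool_pos: [410.4, -250.7, 14.0]
tool_rot: [[0.736, 0.677, 0.0], [0.677, -0.736, -0.0], [0.0, 0.001, -1.0]]
force: [0.2, -0.1, -1.4]
width: 0.681
grip_force: 0.0
```

```bash
python3 - <<'E'
from bench import env
import cv2
a=env.read_camera("top")[180:280,200:340]; b=env.read_camera("side")[130:230,270:410]
cv2.imwrite("pics/g3.png",cv2.resize(cv2.hconcat([a,b]),None,fx=2.8,fy=2.8,interpolation=cv2.INTER_CUBIC))
E
```

```text
(no output)
```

View pics/g3.png

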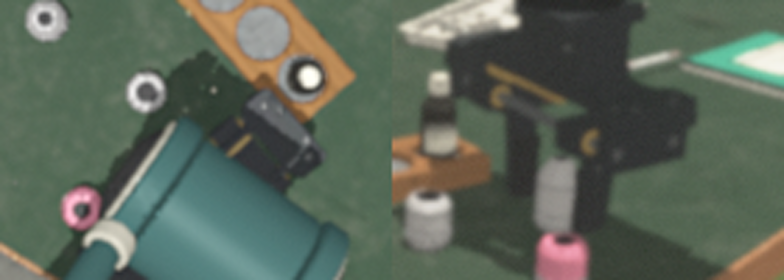

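The right half (side view) shows objective 3 at (557,195) standing between the two fingers. The gripper body is clear of the bottle. Closing and lifting.

>>> {"api": "carry_out", "payload": {"motion": [[[0, 0, 0, 0], [0, 0, 0, 0], [0, 0, 0, 0], [0, 0, 0, 0], [0, 0, 0, 0], [0, 0, 0, 0], [0, 0, 0, 0], [0, 0, 0, 0], [0, 0, 0.004, 0], [0, 0, 0.01, 0], [0, 0, 0.02, 0], [0, 0, 0.02, 0], [0, 0, 0.02, 0], [0, 0, 0.02, 0], [0, 0, 0.02, 0], [0, 0, 0.016, 0], [0, 0, 0, 0]]], "grip": 1}}

```text
time_s: 4.5
tool_pos: [411.8, -251.7, 146.9]
tool_rot: [[0.736, 0.677, 0.005], [0.677, -0.736, -0.003], [0.001, 0.006, -1.0]]
force: [-0.0, -0.6, -0.6]
width: 0.332
grip_force: 30.0
```

>>> {"api": "carry_out", "payload": {"motion": [[[0.017, -0.0014, 0, 0], [0.017, -0.0014, 0, 0], [0.017, -0.0014, 0, 0], [0.017, -0.0014, 0, 0], [0.017, -0.0014, 0, 0], [0.017, -0.0014, 0, 0], [0.017, -0.0014, 0, 0], [0.017, -0.0014, 0, 0], [0.017, -0.0014, 0, 0], [0.017, -0.0014, 0, 0], [0, 0, -0.02, 0], [0, 0, -0.02, 0], [0, 0, -0.02, 0], [0, 0, -0.015, 0], [0, 0, 0, 0], [0, 0, 0, 0], [0, 0, 0, 0]]]}}

```text
time_s: 6.2
tool_pos: [580.9, -265.0, 69.8]
tool_rot: [[0.736, 0.677, 0.002], [0.677, -0.736, -0.001], [0.001, 0.002, -1.0]]
force: [0.5, 0.5, -0.8]
width: 0.339
grip_force: 30.0
```

```bash
python3 - <<'E'
from bench import env
import cv2
a=env.read_camera("side")[90:220,130:350]
cv2.imwrite("pics/p3.png",cv2.resize(a,None,fx=3.6,fy=3.6,interpolation=cv2.INTER_CUBIC))
E
```

```text
(no output)
```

View pics/p3.png

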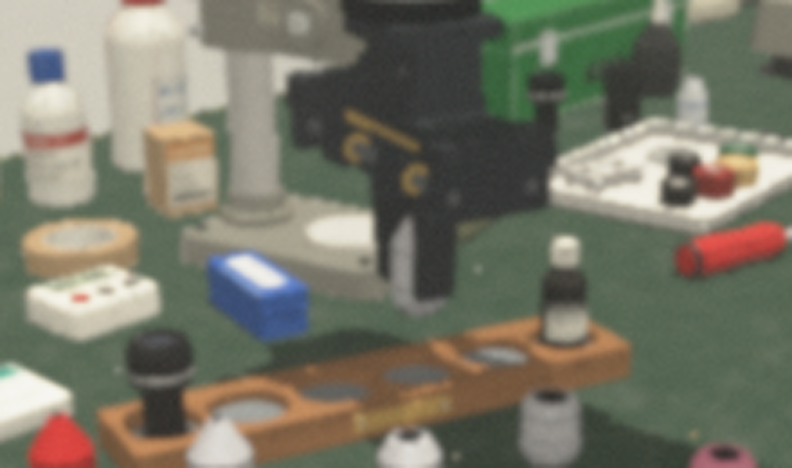

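Objective 3 hangs upright between the fingers at (413,265), over pocket 3 at (417,373). I'll lower it slowly.

>>> {"api": "carry_out", "payload": {"motion": [[[0.001, 0, -0.012, 0], [0, 0, -0.01, 0], [0, 0, -0.008, 0], [0, 0, -0.005, 0], [0, 0, -0.003, 0], [0, 0, -0.002, 0], [0, 0, -0.0015, 0], [0, 0, -0.0015, 0], [0, 0, 0, 0], [0, 0, 0, 0]]]}}

```text
time_s: 7.25
tool_pos: [581.3, -264.6, 26.0]
tool_rot: [[0.736, 0.677, 0.0], [0.677, -0.736, -0.0], [0.0, 0.0, -1.0]]
force: [0.5, -0.4, -1.5]
width: 0.333
grip_force: 30.0
```

>>> {"api": "carry_out", "payload": {"motion": [[[0, 0, -0.001, 0], [0, 0, -0.0005, 0], [0, 0, 0, 0]]]}}

```text
time_s: 7.55
tool_pos: [581.4, -264.7, 25.8]
tool_rot: [[0.736, 0.677, 0.0], [0.677, -0.736, -0.0], [0.0, 0.0, -1.0]]
force: [-2.9, 1.2, 7.3]
width: 0.335
grip_force: 29.9
```

Contact (about +8 N), so it is on the felt. Releasing and rising.

>>> {"api": "carry_out", "payload": {"motion": [[[0, 0, 0, 0], [0, 0, 0, 0], [0, 0, 0, 0], [0, 0, 0, 0], [0, 0, 0.005, 0], [0, 0, 0.01, 0], [0, 0, 0.015, 0], [0, 0, 0.02, 0], [0, 0, 0.025, 0], [0, 0, 0.025, 0], [0, 0, 0.02, 0], [0, 0, 0, 0], [0, 0, 0, 0]]], "grip": 0.32}}

```text
time_s: 8.85
tool_pos: [581.6, -264.8, 145.5]
tool_rot: [[0.736, 0.677, 0.002], [0.677, -0.736, -0.001], [0.001, 0.002, -1.0]]
force: [0.6, -0.2, -0.3]
width: 0.676
grip_force: 0.0
```

>>> {"api": "carry_out", "payload": {"motion": [[[0.0064, 0.0222, 0, 0], [0.0064, 0.0222, 0, 0], [0.0064, 0.0222, 0, 0], [0.0064, 0.0222, 0, 0], [0.0064, 0.0222, 0, 0], [0.0064, 0.0222, 0, 0], [0.0064, 0.0222, 0, 0], [0.0064, 0.0222, 0, 0], [0, 0, 0, 0], [0, 0, -0.02, 0], [0, 0, -0.02, 0], [0, 0, -0.015, 0], [0, 0, 0, 0], [0, 0, 0, 0], [0, 0, 0, 0]]]}}

```text
time_s: 10.35
tool_pos: [633.0, -87.4, 90.1]
tool_rot: [[0.737, 0.676, 0.001], [0.676, -0.737, -0.0], [0.001, 0.001, -1.0]]
force: [0.2, -0.1, -0.2]
width: 0.683
grip_force: 0.0
```

```bash
python3 - <<'E'
from bench import env
import cv2
b=env.read_camera("top")[90:220,160:340];a=env.read_camera("side")[110:260,120:320]
cv2.imwrite("pics/g4.png",cv2.resize(cv2.hconcat([cv2.resize(b,(208,150)),a]),None,fx=1.95,fy=1.95,interpolation=cv2.INTER_CUBIC))
E
```

```text
(no output)
```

View pics/g4.png

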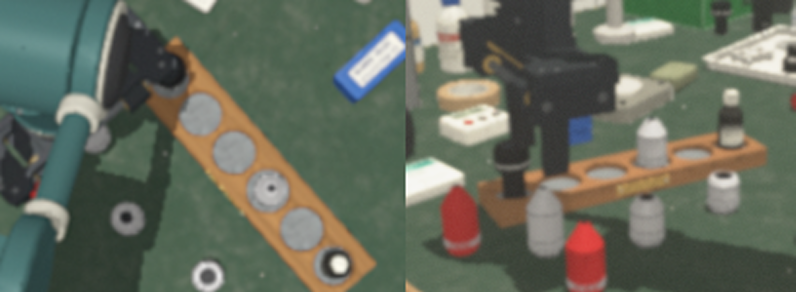

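Objective 3 stands upright in pocket 3: (268,190) in the left half, (652,145) in the right. The gripper is over objective 4 at (545,220), so I'll descend.

>>> {"api": "carry_out", "payload": {"motion": [[[0, 0, -0.015, 0], [0, 0, -0.015, 0], [0, 0, -0.015, 0], [0, 0, -0.012, 0], [0, 0, -0.01, 0], [0, 0, -0.005, 0], [0, 0, -0.003, 0], [0, 0, 0, 0], [0, 0, 0, 0]]]}}

```text
time_s: 11.35
tool_pos: [632.8, -87.1, 14.7]
tool_rot: [[0.736, 0.677, 0.001], [0.677, -0.736, -0.0], [0.001, 0.001, -1.0]]
force: [-0.1, -0.5, 0.2]
width: 0.679
grip_force: 0.0
```

>>> {"api": "carry_out", "payload": {"motion": [[[0, 0, 0, 0], [0, 0, 0, 0], [0, 0, 0, 0], [0, 0, 0, 0], [0, 0, 0, 0], [0, 0, 0, 0], [0, 0, 0, 0], [0, 0, 0, 0], [0, 0, 0.004, 0], [0, 0, 0.01, 0], [0, 0, 0.02, 0], [0, 0, 0.02, 0], [0, 0, 0.02, 0], [0, 0, 0.02, 0], [0, 0, 0.02, 0], [0, 0, 0.02, 0], [0, 0, 0, 0], [0, 0, 0, 0]]], "grip": 1}}

```text
time_s: 13.15
tool_pos: [632.4, -86.9, 148.7]
tool_rot: [[0.736, 0.677, 0.001], [0.677, -0.736, -0.0], [0.001, 0.001, -1.0]]
force: [0.0, 0.5, -0.3]
width: 0.335
grip_force: 30.0
```

>>> {"api": "carry_out", "payload": {"motion": [[[-0.0089, -0.0214, 0, 0], [-0.0089, -0.0214, 0, 0], [-0.0089, -0.0214, 0, 0], [-0.0089, -0.0214, 0, 0], [-0.0089, -0.0214, 0, 0], [-0.0089, -0.0214, 0, 0], [-0.0089, -0.0214, 0, 0], [-0.0089, -0.0214, 0, 0], [-0.0089, -0.0214, 0, 0], [-0.0089, -0.0214, 0, 0], [0, 0, 0, 0], [0, 0, 0, 0], [0, 0, -0.02, 0], [0, 0, -0.02, 0], [0, 0, -0.015, 0], [0, 0, 0, 0], [0, 0, 0, 0]]]}}

```text
time_s: 14.85
tool_pos: [543.3, -300.2, 92.7]
tool_rot: [[0.736, 0.677, -0.001], [0.677, -0.736, 0.001], [-0.0, -0.001, -1.0]]
force: [0.5, 0.4, -0.8]
width: 0.33
grip_force: 30.0
```

```bash
python3 - <<'E'
from bench import env
import cv2
a=env.read_camera("side")[90:220,150:370]
cv2.imwrite("pics/p4.png",cv2.resize(a,None,fx=3.6,fy=3.6,interpolation=cv2.INTER_CUBIC))
E
```

```text
(no output)
```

View pics/p4.png

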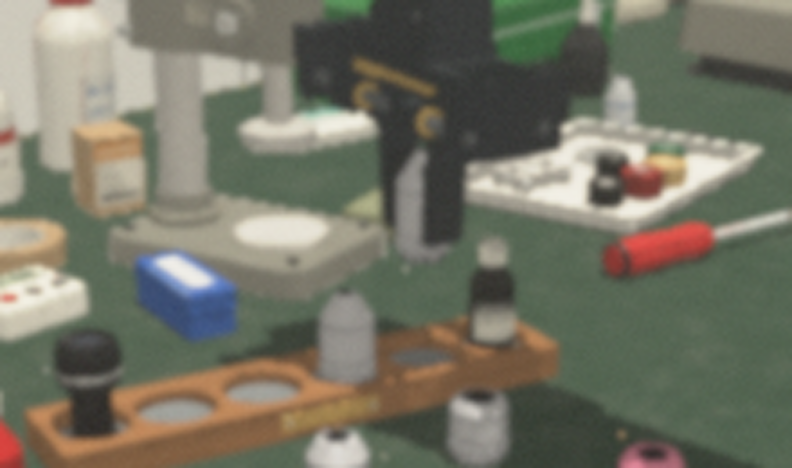

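Objective 4 is upright in the grip at (420,210), above pocket 4 at (422,357) and clear of the bottle and objective 3. Lowering.

>>> {"api": "carry_out", "payload": {"motion": [[[0.0005, -0.0003, -0.015, 0], [0, 0, -0.015, 0], [0, 0, -0.012, 0], [0, 0, -0.01, 0], [0, 0, -0.006, 0], [0, 0, -0.004, 0], [0, 0, -0.0015, 0], [0, 0, -0.001, 0], [0, 0, -0.001, 0], [0, 0, -0.0008, 0], [0, 0, 0, 0]]]}}

```text
time_s: 16.0
tool_pos: [544.0, -301.4, 27.2]
tool_rot: [[0.736, 0.677, 0.0], [0.677, -0.736, -0.0], [0.0, 0.0, -1.0]]
force: [0.3, 0.7, 0.4]
width: 0.337
grip_force: 30.0
```

>>> {"api": "carry_out", "payload": {"motion": [[[0, 0, -0.0006, 0], [0, 0, -0.0006, 0], [0, 0, 0, 0]]]}}

```text
time_s: 16.3
tool_pos: [544.1, -301.4, 26.4]
tool_rot: [[0.736, 0.677, 0.0], [0.677, -0.736, -0.0], [0.0, 0.0, -1.0]]
force: [-1.0, 0.0, 4.9]
width: 0.332
grip_force: 30.0
```

>>> {"api": "carry_out", "payload": {"motion": [[[0, 0, 0, 0], [0, 0, 0, 0], [0, 0, 0, 0], [0, 0, 0, 0], [0, 0, 0.005, 0], [0, 0, 0.01, 0], [0, 0, 0.015, 0], [0, 0, 0.02, 0], [0, 0, 0.025, 0], [0, 0, 0.025, 0], [0, 0, 0.02, 0], [0, 0, 0, 0], [0, 0, 0, 0]]], "grip": 0.32}}

```text
time_s: 17.6
tool_pos: [544.3, -301.6, 147.0]
tool_rot: [[0.736, 0.677, 0.002], [0.677, -0.736, -0.001], [0.001, 0.002, -1.0]]
force: [0.5, 0.4, -0.2]
width: 0.679
grip_force: 0.0
```

>>> {"api": "carry_out", "payload": {"motion": [[[0.0005, 0.022, 0, 0], [0.0005, 0.022, 0, 0], [0.0005, 0.022, 0, 0], [0.0005, 0.022, 0, 0], [0.0005, 0.022, 0, 0], [0.0005, 0.022, 0, 0], [0.0005, 0.022, 0, 0], [0.0005, 0.022, 0, 0], [0, 0, 0, 0], [0, 0, 0, 0], [0, 0, -0.02, 0], [0, 0, -0.02, 0], [0, 0, -0.02, 0], [0, 0, 0, 0], [0, 0, 0, 0]]]}}

```text
time_s: 19.1
tool_pos: [547.3, -126.0, 85.2]
tool_rot: [[0.737, 0.676, -0.002], [0.676, -0.737, 0.0], [-0.001, -0.001, -1.0]]
force: [0.6, 0.4, 0.4]
width: 0.683
grip_force: 0.0
```

>>> {"api": "carry_out", "payload": {"motion": [[[0.001, 0.0005, -0.015, 0], [0, 0, -0.015, 0], [0, 0, -0.015, 0], [0, 0, -0.012, 0], [0, 0, -0.01, 0], [0, 0, -0.005, 0], [0, 0, -0.002, 0], [0, 0, 0, 0], [0, 0, 0, 0]]]}}

```text
time_s: 20.0
tool_pos: [549.4, -124.9, 12.2]
tool_rot: [[0.736, 0.677, 0.001], [0.677, -0.736, -0.0], [0.001, 0.001, -1.0]]
force: [0.4, -0.1, -0.4]
width: 0.683
grip_force: 0.0
```

>>> {"api": "carry_out", "payload": {"motion": [[[0, 0, 0, 0], [0, 0, 0, 0], [0, 0, 0, 0], [0, 0, 0, 0], [0, 0, 0, 0], [0, 0, 0, 0], [0, 0, 0, 0], [0, 0, 0, 0], [0, 0, 0.004, 0], [0, 0, 0.01, 0], [0, 0, 0.02, 0], [0, 0, 0.02, 0], [0, 0, 0.02, 0], [0, 0, 0.02, 0], [0, 0, 0.02, 0], [0, 0, 0.02, 0], [0, 0, 0, 0], [0, 0, 0, 0]]], "grip": 1}}

```text
time_s: 21.8
tool_pos: [549.0, -124.8, 146.1]
tool_rot: [[0.736, 0.677, 0.001], [0.677, -0.736, -0.0], [0.001, 0.001, -1.0]]
force: [-0.0, -0.2, -1.0]
width: 0.337
grip_force: 30.0
```

>>> {"api": "carry_out", "payload": {"motion": [[[0.0119, -0.0176, 0, 0], [0.0119, -0.0176, 0, 0], [0.0119, -0.0176, 0, 0], [0.0119, -0.0176, 0, 0], [0.0119, -0.0176, 0, 0], [0.0119, -0.0176, 0, 0], [0, 0, 0, 0], [0, 0, 0, 0], [0, 0, -0.02, 0], [0, 0, -0.02, 0], [0, 0, -0.015, 0], [0, 0, 0, 0], [0, 0, 0, 0]]]}}

```text
time_s: 23.1
tool_pos: [619.7, -229.7, 90.3]
tool_rot: [[0.736, 0.677, -0.001], [0.677, -0.736, 0.001], [-0.0, -0.001, -1.0]]
force: [-0.9, -0.3, -0.6]
width: 0.336
grip_force: 30.0
```

```bash
python3 - <<'E'
from bench import env
import cv2
a=env.read_camera("side")[90:220,130:350]
cv2.imwrite("pics/p2.png",cv2.resize(a,None,fx=3.6,fy=3.6,interpolation=cv2.INTER_CUBIC))
E
```

```text
(no output)
```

View pics/p2.png

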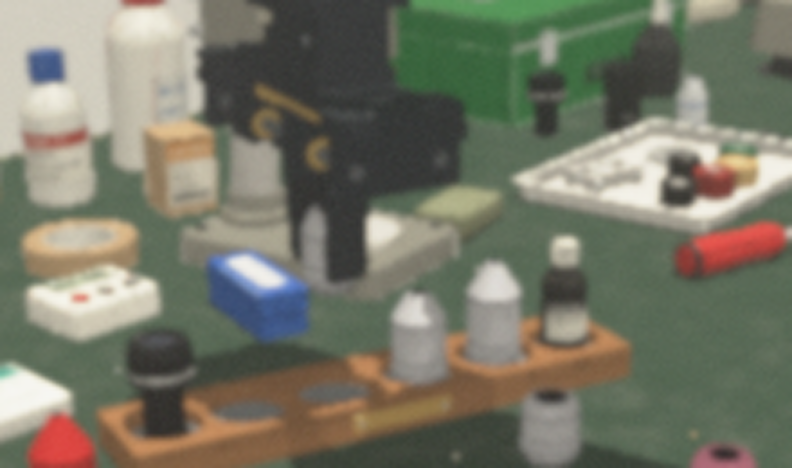

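Objectives 3 and 4 stand in their pockets at (418,340) and (494,315), with the bottle upright at (565,290). Objective 2 is upright in the grip at (315,245), over pocket 2 at (335,393). Lowering.

>>> {"api": "carry_out", "payload": {"motion": [[[0.0005, -0.0006, -0.015, 0], [0, 0, -0.015, 0], [0, 0, -0.012, 0], [0, 0, -0.01, 0], [0, 0, -0.006, 0], [0, 0, -0.004, 0], [0, 0, -0.0015, 0], [0, 0, -0.001, 0], [0, 0, -0.001, 0], [0, 0, 0, 0], [0, 0, 0, 0]]]}}

```text
time_s: 24.25
tool_pos: [621.0, -231.1, 25.6]
tool_rot: [[0.736, 0.677, 0.001], [0.677, -0.736, -0.0], [0.0, 0.001, -1.0]]
force: [-0.1, 0.3, -0.8]
width: 0.33
grip_force: 30.0
```

>>> {"api": "carry_out", "payload": {"motion": [[[0, 0, -0.001, 0], [0, 0, -0.0006, 0], [0, 0, 0, 0]]]}}

```text
time_s: 24.55
tool_pos: [620.9, -231.0, 24.0]
tool_rot: [[0.736, 0.677, 0.0], [0.677, -0.736, -0.0], [0.0, 0.0, -1.0]]
force: [-1.3, 0.3, 0.1]
width: 0.33
grip_force: 30.0
```

>>> {"api": "carry_out", "payload": {"motion": [[[0, 0, -0.0006, 0], [0, 0, 0, 0]]]}}

```text
time_s: 24.75
tool_pos: [620.9, -231.0, 23.9]
tool_rot: [[0.736, 0.677, 0.0], [0.677, -0.736, -0.0], [0.0, 0.0, -1.0]]
force: [-2.1, 1.6, 5.0]
width: 0.332
grip_force: 29.9
```

>>> {"api": "carry_out", "payload": {"motion": [[[0, 0, 0, 0], [0, 0, 0, 0], [0, 0, 0, 0], [0, 0, 0, 0], [0, 0, 0.005, 0], [0, 0, 0.01, 0], [0, 0, 0.015, 0], [0, 0, 0.02, 0], [0, 0, 0.025, 0], [0, 0, 0.025, 0], [0, 0, 0.02, 0], [0, 0, 0, 0], [0, 0, 0, 0]]], "grip": 0.32}}

```text
time_s: 26.05
tool_pos: [621.3, -231.2, 144.4]
tool_rot: [[0.736, 0.677, 0.002], [0.677, -0.736, -0.001], [0.001, 0.002, -1.0]]
force: [0.0, -0.9, -0.4]
width: 0.677
grip_force: 0.0
```

>>> {"api": "carry_out", "payload": {"motion": [[[-0.016, 0.003, 0, 0], [-0.016, 0.003, 0, 0], [-0.016, 0.003, 0, 0], [-0.016, 0.003, 0, 0], [-0.016, 0.003, 0, 0], [-0.016, 0.003, 0, 0], [-0.016, 0.003, 0, 0], [-0.016, 0.003, 0, 0], [0, 0, 0, 0], [0, 0, 0, 0], [0, 0, -0.02, 0], [0, 0, -0.02, 0], [0, 0, -0.02, 0], [0, 0, 0, 0], [0, 0, 0, 0]]]}}

```text
time_s: 27.55
tool_pos: [493.0, -206.9, 82.6]
tool_rot: [[0.736, 0.677, -0.001], [0.677, -0.736, 0.001], [-0.0, -0.001, -1.0]]
force: [-0.3, -0.2, -0.3]
width: 0.677
grip_force: 0.0
```

>>> {"api": "carry_out", "payload": {"motion": [[[0, 0, -0.015, 0], [0, 0, -0.015, 0], [0, 0, -0.015, 0], [0, 0, -0.012, 0], [0, 0, -0.008, 0], [0, 0, -0.004, 0], [0, 0, -0.002, 0], [0, 0, 0, 0], [0, 0, 0, 0]]]}}

```text
time_s: 28.45
tool_pos: [493.2, -207.2, 12.5]
tool_rot: [[0.736, 0.677, 0.001], [0.677, -0.736, -0.0], [0.0, 0.001, -1.0]]
force: [-0.7, -0.6, -0.1]
width: 0.679
grip_force: 0.0
```

>>> {"api": "carry_out", "payload": {"motion": [[[0, 0, 0, 0], [0, 0, 0, 0], [0, 0, 0, 0], [0, 0, 0, 0], [0, 0, 0, 0], [0, 0, 0, 0], [0, 0, 0, 0], [0, 0, 0, 0], [0, 0, 0.004, 0], [0, 0, 0.01, 0], [0, 0, 0.02, 0], [0, 0, 0.02, 0], [0, 0, 0.02, 0], [0, 0, 0.02, 0], [0, 0, 0.02, 0], [0, 0, 0.02, 0], [0, 0, 0, 0], [0, 0, 0, 0]]], "grip": 1}}

```text
time_s: 30.25
tool_pos: [492.9, -207.0, 146.4]
tool_rot: [[0.736, 0.677, 0.001], [0.677, -0.736, -0.0], [0.0, 0.001, -1.0]]
force: [0.4, 0.3, -0.4]
width: 0.335
grip_force: 30.0
```

>>> {"api": "carry_out", "payload": {"motion": [[[0.0165, 0.0011, 0, 0], [0.0165, 0.0011, 0, 0], [0.0165, 0.0011, 0, 0], [0.0165, 0.0011, 0, 0], [0.0165, 0.0011, 0, 0], [0.0165, 0.0011, 0, 0], [0.0165, 0.0011, 0, 0], [0.0165, 0.0011, 0, 0], [0.0165, 0.0011, 0, 0], [0.0165, 0.0011, 0, 0], [0, 0, 0, 0], [0, 0, 0, 0], [0, 0, -0.02, 0], [0, 0, -0.02, 0], [0, 0, -0.015, 0], [0, 0, 0, 0], [0, 0, 0, 0]]]}}

```text
time_s: 31.95
tool_pos: [657.0, -195.9, 90.6]
tool_rot: [[0.736, 0.676, -0.001], [0.677, -0.736, 0.0], [-0.001, -0.001, -1.0]]
force: [0.3, 0.1, -1.0]
width: 0.337
grip_force: 30.0
```

```bash
python3 - <<'E'
from bench import env
import cv2
a=env.read_camera("side")[90:220,130:350]
cv2.imwrite("pics/p1.png",cv2.resize(a,None,fx=3.6,fy=3.6,interpolation=cv2.INTER_CUBIC))
E
```

```text
(no output)
```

View pics/p1.png

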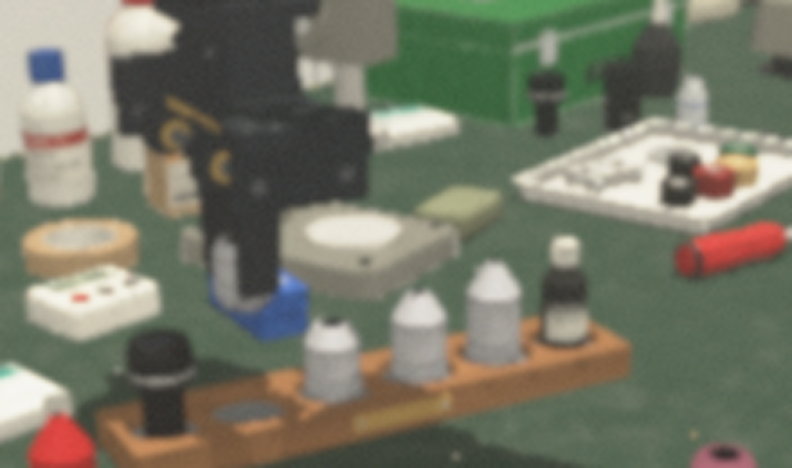

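Objectives 2, 3 and 4 stand in order at (332,365), (418,340) and (494,315). Objective 1 hangs upright in the grip at (225,275), over pocket 1. Lowering.

>>> {"api": "carry_out", "payload": {"motion": [[[0.001, 0.0005, -0.015, 0], [0, 0, -0.015, 0], [0, 0, -0.012, 0], [0, 0, -0.01, 0], [0, 0, -0.006, 0], [0, 0, -0.004, 0], [0, 0, -0.0015, 0], [0, 0, -0.001, 0], [0, 0, -0.001, 0], [0, 0, 0, 0], [0, 0, 0, 0]]]}}

```text
time_s: 33.1
tool_pos: [659.0, -195.5, 25.9]
tool_rot: [[0.736, 0.677, 0.001], [0.677, -0.736, -0.0], [0.0, 0.001, -1.0]]
force: [0.7, -0.5, -0.7]
width: 0.336
grip_force: 30.0
```

>>> {"api": "carry_out", "payload": {"motion": [[[0, 0, -0.0006, 0], [0, 0, 0, 0]]]}}

```text
time_s: 33.3
tool_pos: [658.7, -195.5, 25.0]
tool_rot: [[0.736, 0.677, 0.0], [0.677, -0.736, -0.0], [0.0, 0.0, -1.0]]
force: [0.4, -0.4, -1.0]
width: 0.338
grip_force: 30.0
```

>>> {"api": "carry_out", "payload": {"motion": [[[0, 0, -0.0007, 0], [0, 0, -0.0005, 0], [0, 0, 0, 0]]]}}

```text
time_s: 33.6
tool_pos: [658.9, -195.5, 24.2]
tool_rot: [[0.736, 0.677, 0.0], [0.677, -0.736, -0.0], [0.0, 0.0, -1.0]]
force: [-1.2, 0.9, 2.5]
width: 0.337
grip_force: 30.0
```

Contact. I'll release, rise, and back off toward the robot to clear the view.

>>> {"api": "carry_out", "payload": {"motion": [[[0, 0, 0, 0], [0, 0, 0, 0], [0, 0, 0, 0], [0, 0, 0, 0], [0, 0, 0.005, 0], [0, 0, 0.01, 0], [0, 0, 0.015, 0], [0, 0, 0.02, 0], [0, 0, 0.025, 0], [0, 0, 0.025, 0], [0, 0, 0.02, 0], [0, 0, 0.02, 0], [0, 0, 0, 0], [0, 0, 0, 0]]], "grip": 0.32}}

```text
time_s: 35.0
tool_pos: [659.3, -195.6, 165.2]
tool_rot: [[0.736, 0.677, 0.002], [0.677, -0.736, -0.001], [0.001, 0.002, -1.0]]
force: [-0.3, -0.5, -0.4]
width: 0.681
grip_force: 0.0
```

>>> {"api": "carry_out", "payload": {"motion": [[[-0.02, -0.025, 0.005, 0], [-0.02, -0.025, 0.005, 0], [-0.02, -0.025, 0.005, 0], [-0.02, -0.025, 0.005, 0], [-0.02, -0.025, 0.005, 0], [-0.02, -0.025, 0.005, 0], [-0.02, -0.025, 0, 0], [-0.02, -0.025, 0, 0], [-0.02, -0.025, 0, 0], [-0.02, -0.025, 0, 0], [-0.02, -0.025, 0, 0], [-0.02, -0.025, 0, 0], [0, 0, 0, 0], [0, 0, 0, 0], [0, 0, 0, 0]]]}}

```text
time_s: 36.5
tool_pos: [418.8, -494.4, 192.6]
tool_rot: [[0.736, 0.677, -0.001], [0.677, -0.736, 0.002], [0.001, -0.002, -1.0]]
force: [0.6, 0.9, 0.6]
width: 0.679
grip_force: 0.0
```

```bash
python3 - <<'E'
from bench import env
import cv2
b=env.read_camera("top")[90:240,160:340];a=env.read_camera("side")[130:280,130:350]
cv2.imwrite("pics/fin.png",cv2.resize(cv2.hconcat([b,a]),None,fx=2,fy=2,interpolation=cv2.INTER_CUBIC))
E
```

```text
(no output)
```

View pics/fin.png

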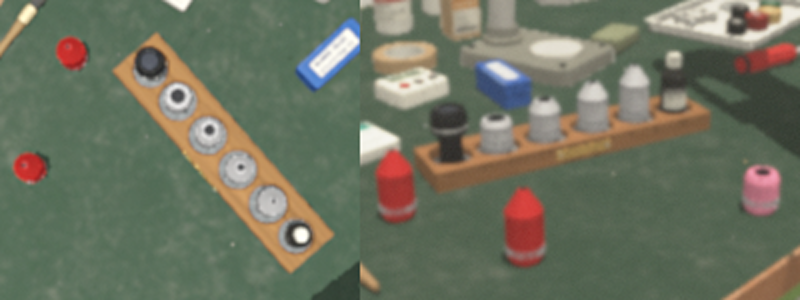

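All four objectives stand upright in their pockets, rising in length from the eyepiece (448,130) to the oil bottle (674,85) in the side view. The red and pink look-alikes are untouched.

```bash
python3 -c "
from bench import env
print(env.finish_job())"
```

```text
the job is handed in; nothing more can be done
None
```

The four objectives stand upright in the rack pockets, shortest next to the eyepiece and longest next to the oil bottle, and the job was handed in at about 37 s of the 106 s allowed.

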